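# Trap a blank in the stop jig and hold the lock pin home

### The arm

A 6-joint arm with a two-finger parallel gripper is mounted at the origin on a cart in front of the work surface, level with it; the furniture and walls round the work are solid. World frame = base frame: x ahead of the robot, y to its left, z up, the work surface at z = 0. Lengths are in m, angles in rad, forces in N, time in s.
With the tool pointing down it reaches from about 0.325 to 0.75 m from the base axis. Payload 7.6 kg.
Tool frame: the origin (TCP) lies at the very end of the fingers, on their centre line; the grasp point (between the pads) lies ctrl.pinch_z behind it (ctrl.pinch_z is the distance from the TCP to the grasp point, in m); z points along the fingers, y is the line along which they close (so a half turn about z gives the same grasp; the last joint's range is limited). The gripper opens to 85 mm and grips with 20 to 120 N. Pads are 22 mm wide; open, the fingers measure 114 mm over their backs; the gripper's body (76 mm by 85 mm) begins 54 mm behind the grasp point. The pads swing forward as they close: fully open they stand 13 mm farther back than shut.
Start: joints at [-1.409, 0.052, 1.401, -0, 1.689, -0.07], TCP at [0.121, -0.511, 0.231] pointing down, gripper open.
Joint ranges: [-2.9, 2.9], [-0.91, 2.17], [0.12, 2.37], [-1.06, 4.2], [0.26, 2.73], [-2.93, 2.93]. Speed limits (rad/s): [2.57, 2.57, 3.01, 3.14, 3.14, 3.14].

### API

Orientations are given as a unit quaternion [x, y, z, w].
In Python, from rig import sense, viewer, order, ctrl gives the robot as it stands.
- The arm moves only by the tool drive_tool, never from a script. Its argument "plan" is a list of rows, each an object with "jaw": the gripper command: -1 is shut, 1 is fully open, values between are in proportion; "slide": the shift along the tool's x, y, z in cm, a list of three; "rot": the turn, a rotation vector about the tool's x, y, z in rad, a list of three. A call has 1 to 12 rows; each row is the pose to reach, as a shift and turn from the pose commanded when the call began, along the tool's axes at that moment; what a row does not reach only later rows make up. A row lasts 1/12 s, in which the tool goes at most 41.7 mm and 7.16 degrees, less where a joint would pass 70% of its speed; a pose out of reach is approached as far as the arm can. A call with a gripper value outside its range is refused whole. The fingers move at their own pace and stop on an object; "grip_force" is the grip in N (left out, the last holds). Time passes only in rows, so rows that repeat a pose let the fingers close. It gives the time, the measured TCP pose, the force, the opening and the grip force at its end, in the units of the state.
- sense(): the state, without advancing time (a new reading comes with each control period).
- viewer.grab_frame(name): name is "scene" or "top" or "wrist"; returns the picture (420x560x3 uint8, red, green, blue); there is no depth.
- viewer.get_calibration(name): a dict with "intrinsics" (3x3 intrinsics, pixels), "world_from_camera" (4x4, takes a point from camera to world coordinates). Camera axes: x right, y down, z forward; pixel columns grow to the right and rows downward; lengths in m; the calibration is good to about 2 mm. A picture is of the moment at which its call begins: read the wrist's pose just before it. get_calibration takes no time and is no camera call; for the wrist camera it gives the pose at the moment of the call.
- order.finish_job(): hands the job in; it is judged then, once.
The state is a dict: "time_s": time; "joint_pos": joint angles; "joint_velocities": joint speeds; "joint_torque": joint torques, N m; "ee_pos": TCP position; "orientation": TCP orientation; "force": force on the tool from outside, world axes, zero at the start; "wrist_torque": the same for the moment, N m; "opening": opening from 0.0 (shut) to 1.0 (fully open); "grasp_force": force on a finger pad.
Only numpy, scipy, OpenCV 4.12 (cv2) and the standard library are available. Lean on these libraries where they do the work, as an engineer would, in place of code of your own. Each camera call takes 0.05 s, during which the arm holds its last target. There are 200 camera calls.

### The job

Lay the small oblong wooden block flat on the stop jig's board, in the open bay between the dark end stop and the dark jaw of the blue carriage, its length along the rail, and let go of it. Then pull up the red plunger knob, slide the carriage one hole along the rail towards the end stop so that the block is trapped between the jaw and the end stop, and let the pin drop fully into that hole. Finish still gripping the red knob with the pin fully home, and leave the other loose things where they are.

Things in the scene. Friction and masses are not known exactly. Their poses are not given: they have to be found in the camera images.
- blank: The small oblong block of bare wood, 45 mm (x) by 80 mm (y, its length) by 30 mm high, 0.06 to 0.11 kg. Origin: centre of its underside, z up. It lies loose on the bench, flat.
- jig: Stop jig, fixed: plywood board 150 (x) x 280 (y) x 12 mm, origin at the centre of its underside. In this frame: aluminium rail along y, 30 mm wide, centre line x = 47 mm, top z = 32 mm, pin holes every 40 mm; dark wooden end stop at the -y end, x -73 to 23 mm, top z = 48 mm, face at y = -105 mm. A blue carriage rides on the rail.
- bay (a point): Middle of the bay as it will be after the move, on the board's upper face (12 mm above the bench), axes as the jig's; in the jig's frame at x = -28, y = -62.5 mm. At the start the bay runs from y = -42.5 to +82.5 mm here; after one hole to +42.5 mm. The rail's side is 60 mm away at +x; the -x side is open.
- jaw_face (a point): A point on the middle of the jaw face of the sliding carriage, at 32 mm above the bench. The jaw is a dark wooden bar across the bay, 92 mm along the jig's x, 16 mm thick, top at 49 mm above the bench; it is part of the blue carriage and moves with it.
- carriage (a joint): Slide of the carriage along the rail, m: 0 at the start (pin in a hole, about 1.5 mm play either way), growing towards the end stop (the jig's -y); the next holes are at 0.040, 0.080 and 0.120, and one behind at -0.040. Needs about 2 to 3 N to move when the pin is out; cannot move when the pin is in a hole.
- plunger (a joint): Height of the lock plunger, m: 0 with the pin fully home in a hole, up to 0.018 pulled right up. The pin clears the rail's top at 0.012; a spring pulls it down with about 4 N at 0 and 7 N at the top. Let down between holes it rides on the rail at about 0.012 and drops in by itself when it meets a hole.
- knob: The round red plastic knob of the plunger, 25 mm in diameter, 26 mm tall, axis upright, on the plunger's steel stem above the carriage; it rises and moves with the plunger and carriage. The body's origin lies on its axis 30 mm below the knob's underside.
- knob_grip (a point): Middle of the red knob, where to grip it: with the pin home 75 mm above the bench, 25 mm above the blue carriage's top (the steel bush round the stem is 6 mm higher). Axes as the jig's.
- wax: Pale wax block, 40 x 56 x 20 mm, loose bystander. Origin: centre of its underside.
- spool: Green spool of tape, 53 mm in diameter, 20 mm high, loose bystander. Origin: centre of its underside.
- mallet: Wooden carver's mallet, 254 mm long, lying loose at the back, bystander. Origin: under its middle.
Mind the look-alikes: they are no part of the job. Leave any pink or yellow look-alike of the blank alone.

How it is judged:
By the outcome, as a careful person would: the job done as asked, in the order asked, and still so for the second after the job is handed in, while the arm keeps its last pose, push and grip.
It also fails if it takes over 45 s, if anything falls off the work surface, if the arm or the gripper's body presses on something with over 40 N, if the wrist force passes 120 N, or if a joint passes its speed limit or range.

## Working session

There is one attempt and no reset: what is moved stays moved. The work goes in short steps, Python scripts to look and compute and a tool call to move; the robot and the scene stay as the last step left them, time stands still between calls to the robot, and variables do not carry over. Pictures are saved under pics/ and viewed, at most 10 in all, crops included, and the job is handed in when it is done.

Besides the shell and the picture viewer there is one more tool, called after "Request:" as name(argument=value, ...) on one line, values as JSON. drive_tool: Moves the arm, as the interface text tells. Its arguments: {"type":"object","properties":{"plan":{"type":"array","items":{"type":"object","properties":{"jaw":{"type":"number"},"slide":{"type":"array","items":{"type":"number"}},"rot":{"type":"array","items":{"type":"number"}}}}},"grip_force":{"type":"number"}},"required":["plan"]}

```bash
mkdir -p pics; ls
cat > h.py <<'E'
import numpy as np,cv2
from rig import sense,viewer,order,ctrl
from scipy.spatial.transform import Rotation as R
def cal(n):
    c=viewer.get_calibration(n);return np.array(c["intrinsics"]),np.array(c["world_from_camera"])
def ray(px,c):
    K,T=c;d=T[:3,:3]@np.linalg.solve(K,[px[0],px[1],1.]);return T[:3,3],d/np.linalg.norm(d)
def onz(px,c,z):
    o,d=ray(px,c);return o+d*(z-o[2])/d[2]
def tri(p1,c1,p2,c2):
    o1,d1=ray(p1,c1);o2,d2=ray(p2,c2)
    s=np.linalg.lstsq(np.c_[d1,-d2],o2-o1,rcond=None)[0]
    a,b=o1+s[0]*d1,o2+s[1]*d2;return (a+b)/2,np.linalg.norm(a-b)
def save(n,im): cv2.imwrite(n,im[:,:,::-1])
def tool(target):
    s=sense();r=R.from_quat(s["orientation"]);return r.inv().apply(np.array(target)-s["ee_pos"])*100
E
python3 - <<'E'
from h import *
print(ctrl.pinch_z,sense())
a=viewer.grab_frame("scene");b=viewer.grab_frame("top")
np.save("scene.npy",a);np.save("top.npy",b)
save("pics/s.png",a);save("pics/t.png",b)
for n in("scene","top"):print(cal(n))
E
```

```text
pics
0.0187 {'time_s': 0.0, 'joint_pos': array([-1.40928845e+00,  5.28336609e-02,  1.40176112e+00,  1.13736455e-05,
        1.68857928e+00, -7.02932496e-02]), 'joint_velocities': array([ 3.50252736e-04, -3.51082937e-04,  1.05395423e-03,  1.01210036e-03,
       -3.58262042e-05,  3.40470916e-04]), 'joint_torque': array([-1.38014202e-04, -3.81666863e+01, -3.60189807e+01,  6.94807369e-06,
        6.13468175e-03, -1.31086762e-05]), 'ee_pos': array([ 0.1205882 , -0.51064865,  0.23045567]), 'orientation': array([ 9.93290658e-01,  1.15641879e-01, -3.04073276e-05, -7.90139719e-04]), 'force': array([-0.04598652,  0.00112245, -1.02738674]), 'wrist_torque': array([ 0.03911378, -0.02974884,  0.01823267]), 'grasp_force': 0.0, 'opening': 1.0007302111400114}
(array([[509.44997391,   0.        , 287.5107905 ],
       [  0.        , 509.44997391, 215.31726905],
       [  0.        ,   0.        ,   1.        ]]), array([[ 0.79006756, -0.23718418,  0.56527597, -0.36082523],
       [-0.61255503, -0.34135393,  0.71291923, -1.13837439],
       [ 0.02386601, -0.90951699, -0.41498102,  0.74578543],
       [ 0.        ,  0.        ,  0.        ,  1.        ]]))
(array([[381.91585152,   0.        , 276.75400711],
       [  0.        , 381.91585152, 210.63781081],
       [  0.        ,   0.        ,   1.        ]]), array([[ 2.48906425e-02, -9.91091841e-01,  1.30833554e-01,
         4.21195264e-01],
       [-9.99685653e-01, -2.50703195e-02,  2.73852638e-04,
         2.47883427e-03],
       [ 3.00862588e-03, -1.30799243e-01, -9.91404310e-01,
         1.05903579e+00],
       [ 0.00000000e+00,  0.00000000e+00,  0.00000000e+00,
         1.00000000e+00]]))
```

View pics/s.png

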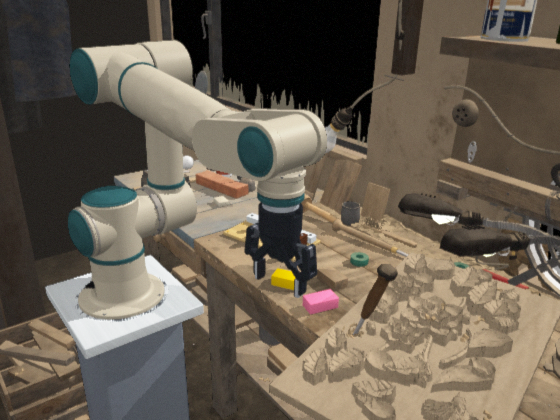

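View pics/t.png

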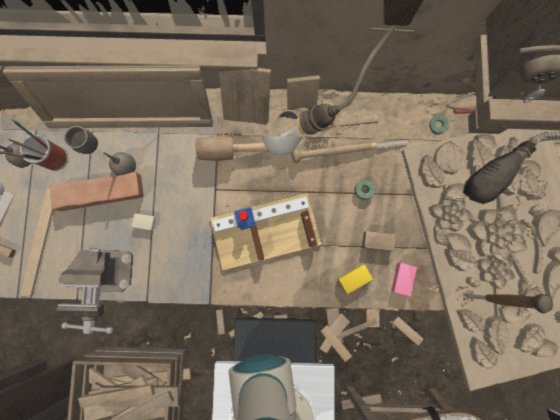

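The top view shows the jig at about (265,232), the blue carriage and red knob at (244,216), the jaw bar at (257,240) and the end stop at (308,228). The candidates for the blank are bare wood (379,240), yellow (355,279), pink (404,279) and pale wax (143,222). The bare-wood one at (379,240) fits in colour and in size (about 30x17 px). I'll confirm it in a crop.

Run:
```python
from h import *
t=np.load("top.npy");c=cal("top")
cr=cv2.resize(t[180:310,200:430],None,fx=3.4,fy=3.4,interpolation=cv2.INTER_CUBIC);save("pics/c.png",cr)
for n,p,z in[("blank",(379,240),.03),("knob",(244,215.5),.088),("stop",(308,228),.048),("holeA",(219,225),.032),("holeB",(303.5,204),.032)]:print(n,onz(p,c,z).round(4))
```

```text
blank [ 0.4842 -0.2744  0.03  ]
knob [0.5347 0.0862 0.088 ]
stop [ 0.5102 -0.0813  0.048 ]
holeA [0.5137 0.1576 0.032 ]
holeB [ 0.5768 -0.0695  0.032 ]
```

View pics/c.png

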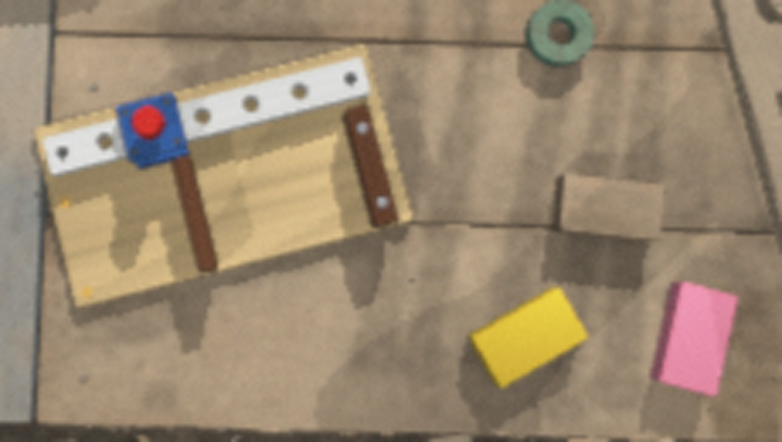

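The crop confirms it: the bare-wood block is at crop (611,207), which is top (380,241), with its length nearly along world y. The yellow and pink blocks are the look-alikes. Next I'll move above it.

Request:
drive_tool(plan=[{"slide": [40.8, -14.7, 5], "rot": [0, 0, -1.26], "jaw": 1}, {"slide": [40.8, -14.7, 5], "rot": [0, 0, -1.26], "jaw": 1}, {"slide": [40.8, -14.7, 5], "rot": [0, 0, -1.26], "jaw": 1}, {"slide": [40.8, -14.7, 5], "rot": [0, 0, -1.26], "jaw": 1}, {"slide": [40.8, -14.7, 5], "rot": [0, 0, -1.26], "jaw": 1}, {"slide": [40.8, -14.7, 5], "rot": [0, 0, -1.26], "jaw": 1}, {"slide": [40.8, -14.7, 5], "rot": [0, 0, -1.26], "jaw": 1}, {"slide": [40.8, -14.7, 5], "rot": [0, 0, -1.26], "jaw": 1}, {"slide": [40.8, -14.7, 5], "rot": [0, 0, -1.26], "jaw": 1}, {"slide": [40.8, -14.7, 5], "rot": [0, 0, -1.26], "jaw": 1}, {"slide": [40.8, -14.7, 5], "rot": [0, 0, -1.26], "jaw": 1}, {"slide": [40.8, -14.7, 5], "rot": [0, 0, -1.26], "jaw": 1}])

```text
time_s: 1.1
ee_pos: [0.4863, -0.271, 0.1796]
orientation: [0.733, 0.681, 0.0, -0.001]
force: [-0.0, 0.3, 0.3]
opening: 1.005
grasp_force: 0.0
```

Run:
```python
from h import *
s=sense();print(s["ee_pos"],s["joint_pos"].round(3));c=cal("wrist");print(c)
w=viewer.grab_frame("wrist");np.save("w1.npy",w);np.savez("w1c.npz",K=c[0],T=c[1]);save("pics/w1.png",w)
```

```text
[ 0.48633013 -0.27101434  0.17963964] [-5.750e-01  1.640e-01  1.383e+00  1.000e-03  1.597e+00 -5.020e-01]
(array([[331.96331885,   0.        , 281.65108277],
       [  0.        , 331.96331885, 213.90977662],
       [  0.        ,   0.        ,   1.        ]]), array([[ 0.99724645, -0.0708445 , -0.02192207,  0.49113288],
       [-0.07412561, -0.9610885 , -0.26610954, -0.20275001],
       [-0.00221665,  0.26700178, -0.96369349,  0.32277997],
       [ 0.        ,  0.        ,  0.        ,  1.        ]]))
```

View pics/w1.png

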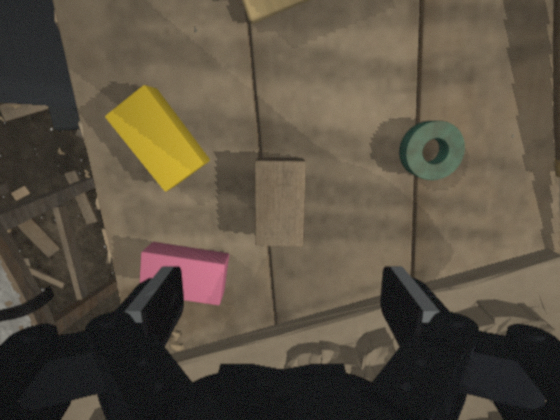

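The wrist view shows the blank's top face at about columns 256–304 and rows 164–246, with its far side face as a thin strip at rows 158–164. Yellow (157,138), pink (185,272) and the spool (432,150) are clear of the fingers' way down. Next I'll triangulate the blank from this view and the top view.

Run:
```python
from h import *
z=np.load("w1c.npz");cw=(z["K"],z["T"]);ct=cal("top")
W=[(257,165),(305,165),(303,246),(255,245)]   # far(+y)-left(-x), far-right, near-right, near-left
T=np.array([(560,232),(567,175),(663,184),(658,238)])/3.4+[200,180]
P=[]
for a,b in zip(W,T):
    p,e=tri(a,cw,b,ct);P.append(p);print(p.round(4),round(e,4))
Q=np.array([onz(a,cw,.03) for a in W]);print(Q.round(4))
m=Q.mean(0);d=(Q[0]+Q[1]-Q[2]-Q[3])/2;print(m,np.linalg.norm(d),np.degrees(np.arctan2(d[1],d[0])), np.linalg.norm(Q[1]-Q[0]),np.array(P).mean(0))
s=sense();r=R.from_quat(s["orientation"]).as_matrix();print("toolx yaw",np.degrees(np.arctan2(r[1,0],r[0,0])))
# edges row profile
g=np.load("w1.npy").mean(2);print(g[150:175,265:300].mean(1).round());print(g[236:256,265:300].mean(1).round());print(g[190:230,248:262].mean(0).round(),g[190:230,298:312].mean(0).round())
```

```text
[ 0.463  -0.2417  0.0012] 0.0021
[ 0.507  -0.2401  0.0354] 0.002
[ 0.5029 -0.3244  0.0091] 0.0002
[ 0.458  -0.3113  0.0339] 0.0015
[[ 0.4662 -0.2375  0.03  ]
 [ 0.5083 -0.2406  0.03  ]
 [ 0.5022 -0.3163  0.03  ]
 [ 0.4572 -0.312   0.03  ]]
[ 0.4834578  -0.27659664  0.03      ] 0.07546534181648092 84.29847486618715 0.042206807976919204 [ 0.48269765 -0.27936268  0.01989962]
toolx yaw 85.65575656174936
[ 89.  90.  89.  86.  83.  80.  74.  62.  51.  49.  63.  89. 104. 110.
 110. 108. 108. 107. 107. 106. 105. 104. 104. 105. 106.]
[111. 111. 111. 111. 112. 113. 112. 112. 112. 107.  99.  94.  94.  93.
  94.  93.  93.  93.  94.  94.]
[ 74.  73.  72.  72.  70.  69.  71.  80.  94. 100. 100.  99.  99. 101.] [115. 115. 115. 115. 114. 109.  98.  92.  91.  91.  90.  91.  91.  92.]
```

Request:
drive_tool(plan=[{"slide": [-0.1, 0, 4], "rot": [0, 0, 0], "jaw": 1}, {"slide": [-0.1, 0, 8], "rot": [0, 0, 0], "jaw": 1}, {"slide": [-0.1, 0, 12], "rot": [0, 0, 0], "jaw": 1}, {"slide": [-0.1, 0, 15], "rot": [0, 0, 0], "jaw": 1}, {"slide": [-0.1, 0, 17], "rot": [0, 0, 0], "jaw": 1}, {"slide": [-0.1, 0, 17.5], "rot": [0, 0, 0], "jaw": 1}, {"slide": [-0.1, 0, 17.5], "rot": [0, 0, 0], "jaw": 1}, {"slide": [-0.1, 0, 17.5], "rot": [0, 0, 0], "jaw": 1}])

```text
time_s: 1.82
ee_pos: [0.4842, -0.2762, 0.0078]
orientation: [0.735, 0.678, 0.0, 0.001]
force: [-0.6, -0.5, 1.1]
opening: 1.001
grasp_force: 0.0
```

Request:
drive_tool(plan=[{"slide": [0, 0, 0], "rot": [0, 0, 0], "jaw": 0}, {"slide": [0, 0, 0], "rot": [0, 0, 0], "jaw": -0.5}, {"slide": [0, 0, 0], "rot": [0, 0, 0], "jaw": -1}, {"slide": [0, 0, 0], "rot": [0, 0, 0], "jaw": -1}, {"slide": [0, 0, 0], "rot": [0, 0, 0], "jaw": -1}, {"slide": [0, 0, 0], "rot": [0, 0, 0], "jaw": -1}, {"slide": [0, 0, 0], "rot": [0, 0, 0], "jaw": -1}, {"slide": [0, 0, 0], "rot": [0, 0, 0], "jaw": -1}], grip_force=30)

```text
time_s: 2.48
ee_pos: [0.4845, -0.2756, 0.0076]
orientation: [0.734, 0.679, 0.0, 0.001]
force: [-1.5, -0.5, 6.1]
opening: 0.521
grasp_force: 32.5
```

Request:
drive_tool(plan=[{"slide": [0, 0, -2], "rot": [0, 0, 0], "jaw": -1}, {"slide": [0, 0, -6], "rot": [0, 0, 0], "jaw": -1}, {"slide": [0, 0, -10], "rot": [0, 0, -0.05], "jaw": -1}, {"slide": [3, 0.2, -14], "rot": [0, 0, -0.15], "jaw": -1}, {"slide": [6, 0.4, -16.5], "rot": [0, 0, -0.25], "jaw": -1}, {"slide": [9, 0.6, -17], "rot": [0, 0, -0.35], "jaw": -1}, {"slide": [10.7, 0.7, -17], "rot": [0, 0, -0.35], "jaw": -1}, {"slide": [10.7, 0.7, -17], "rot": [0, 0, -0.35], "jaw": -1}, {"slide": [10.7, 0.7, -17], "rot": [0, 0, -0.35], "jaw": -1}, {"slide": [10.7, 0.7, -17], "rot": [0, 0, -0.35], "jaw": -1}])

```text
time_s: 3.32
ee_pos: [0.4989, -0.1696, 0.1757]
orientation: [0.605, 0.796, -0.0, -0.0]
force: [-0.3, 0.3, -1.0]
opening: 0.518
grasp_force: 31.7
```

Run:
```python
from h import *
s=sense();print(s["ee_pos"],s["opening"]);c=cal("wrist")
w=viewer.grab_frame("wrist");np.save("w2.npy",w);np.savez("w2c.npz",K=c[0],T=c[1]);save("pics/w2.png",cv2.resize(w,(800,600),interpolation=cv2.INTER_CUBIC))
```

```text
[ 0.49894095 -0.16957671  0.1756725 ] 0.5176144188467263
```

View pics/w2.png

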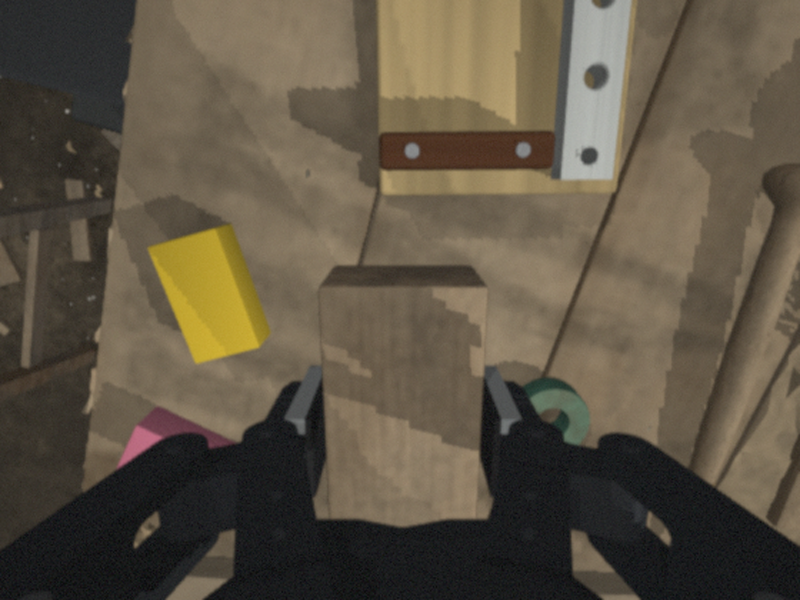

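The wrist view shows the blank held straight. The end stop's bay-side top edge runs from (381,133) to (553,131) in the enlarged image, and rail holes show at (589,155) and (596,76). I'll compute the jig frame from these, checking against the top view.

Run:
```python
from h import *
z=np.load("w2c.npz");cw=(z["K"],z["T"]);ct=cal("top")
u=lambda p:np.array(p)*.7
t=lambda p:np.array(p)/3.4+[200,180]
# ends of bay edge: open end (jig x=-73), rail end (x=23)
A,B=u((381,133)),u((553,131));At,Bt=t((373,225)),t((345,108))
for a,b in((A,At),(B,Bt),(u((589,155)),t((350,78))),(u((596,76)),t((299,91)))):
    p,e=tri(a,cw,b,ct);print("tri",p.round(4),round(e,4))
a,b=onz(A,cw,.048),onz(B,cw,.048);d=b-a;print(a.round(4),b.round(4),np.linalg.norm(d),"yaw",np.degrees(np.arctan2(d[1],d[0])))
h1,h2=onz(u((589,155)),cw,.032),onz(u((596,76)),cw,.032);d2=h2-h1;print(h1.round(4),h2.round(4),np.linalg.norm(d2),"yaw",np.degrees(np.arctan2(-d2[0],d2[1])))
hA,hB=onz(t((61,152)),ct,.032),onz(t((350,78)),ct,.032);d3=hA-hB;th=np.arctan2(-d3[0],d3[1]);print("top rail yaw",np.degrees(th),np.linalg.norm(d3))
for th in(th,np.radians(14.5)):
    M=np.array([[np.cos(th),-np.sin(th)],[np.sin(th),np.cos(th)]])
    o=(a+b)[:2]/2-M@[-.025,-.105];print("from stop",o, "bay",o+M@[-.028,-.0605],"h1,h2 in jig",M.T@(h1[:2]-o),M.T@(h2[:2]-o))
    k=onz(t((148,121)),ct,.088)[:2];print("knob world",k,M.T@(k-o))
s=sense();r=R.from_quat(s["orientation"]).as_matrix();print("toolx yaw",np.degrees(np.arctan2(r[1,0],r[0,0])))
# held block edges
print([onz(u(p),cw,s["ee_pos"][2]+.0224).round(4) for p in((320,287),(487,287),(480,518),(328,518))])
```

```text
tri [ 0.4628 -0.0864  0.0454] 0.0011
tri [ 0.5515 -0.0623  0.0545] 0.0022
tri [ 0.5775 -0.0668  0.043 ] 0.0011
tri [ 0.567  -0.0271  0.0399] 0.0
[ 0.4634 -0.0863  0.048 ] [ 0.5522 -0.0607  0.048 ] 0.09241948319892433 yaw 16.063068577822598
[ 0.581  -0.0649  0.032 ] [ 0.5694 -0.025   0.032 ] 0.041642838017305756 yaw 16.172769740295355
top rail yaw 15.934276279308857 0.2374940699793599
from stop [0.50303782 0.03431445] bay [ 0.492723   -0.03154794] h1,h2 in jig [ 0.04771026 -0.11685065] [ 0.04753692 -0.07520817]
knob world [0.53441378 0.08744149] [0.04475561 0.04247197]
from stop [0.50573831 0.03440048] bay [ 0.49377816 -0.0311831 ] h1,h2 in jig [ 0.04798411 -0.11502698] [ 0.0467685  -0.07340189]
knob world [0.53441378 0.08744149] [0.0410425  0.04417177]
toolx yaw 105.45916262659365
[array([ 0.4672, -0.1367,  0.198 ]), array([ 0.5092, -0.125 ,  0.198 ]), array([ 0.5296, -0.1937,  0.198 ]), array([ 0.4853, -0.206 ,  0.198 ])]
```

Request:
drive_tool(plan=[{"slide": [4, 0.9, 0], "rot": [0, 0, -0.01], "jaw": -1}, {"slide": [8, 1.8, 0], "rot": [0, 0, -0.01], "jaw": -1}, {"slide": [11, 2.5, 0], "rot": [0, 0, -0.01], "jaw": -1}, {"slide": [13.5, 3.1, 0], "rot": [0, 0, -0.01], "jaw": -1}, {"slide": [13.5, 3.1, 3], "rot": [0, 0, -0.01], "jaw": -1}, {"slide": [13.5, 3.1, 6], "rot": [0, 0, -0.01], "jaw": -1}, {"slide": [13.5, 3.1, 9], "rot": [0, 0, -0.01], "jaw": -1}, {"slide": [13.5, 3.1, 10.5], "rot": [0, 0, -0.01], "jaw": -1}, {"slide": [13.5, 3.1, 10.5], "rot": [0, 0, -0.01], "jaw": -1}, {"slide": [13.5, 3.1, 10.5], "rot": [0, 0, -0.01], "jaw": -1}, {"slide": [13.5, 3.1, 10.5], "rot": [0, 0, -0.01], "jaw": -1}])

```text
time_s: 4.28
ee_pos: [0.4939, -0.0314, 0.0727]
orientation: [0.602, 0.799, 0.0, 0.001]
force: [0.6, -0.8, -0.3]
opening: 0.516
grasp_force: 31.7
```

Run:
```python
from h import *
s=sense();print(s["ee_pos"],tool((.4927,-.0315,.0205)),R.from_quat(s["orientation"]).as_euler("ZYX"))
c=cal("wrist")
w=viewer.grab_frame("wrist");np.save("w3.npy",w);np.savez("w3c.npz",K=c[0],T=c[1]);save("pics/w3.png",cv2.resize(w,(800,600),interpolation=cv2.INTER_CUBIC))
```

```text
[ 0.4938913  -0.03143105  0.07266415] [ 0.0311746  -0.12554841  5.21617633] [1.85072132e+00 9.36964662e-04 3.13983835e+00]
```

View pics/w3.png

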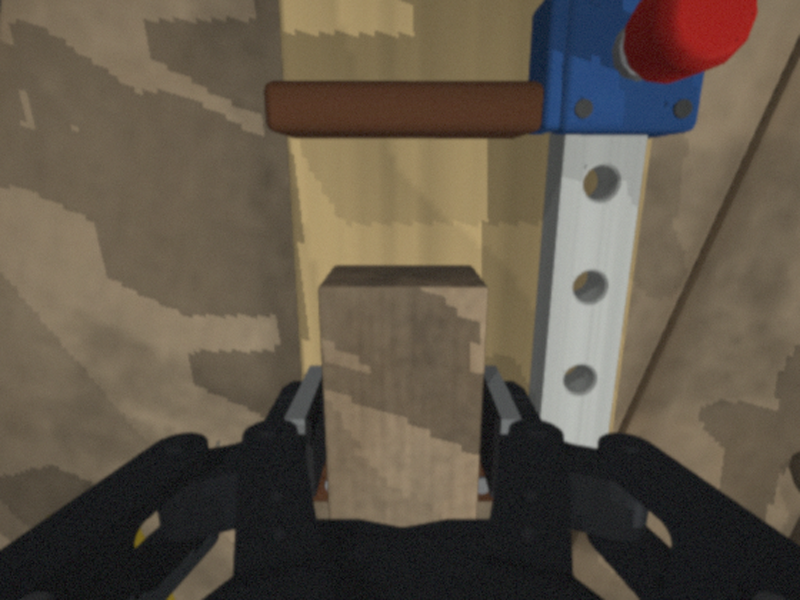

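The blank sits between the jaw (edge at row 135) and the end stop, square to the rail, with room on both sides. The knob shows at (690,30) and the holes at (602,182) and (590,286). Lowering now.

Request:
drive_tool(plan=[{"slide": [0, -0.1, 2], "rot": [0, 0, 0], "jaw": -1}, {"slide": [0, -0.1, 4], "rot": [0, 0, 0], "jaw": -1}, {"slide": [0, -0.1, 4.8], "rot": [0, 0, 0], "jaw": -1}, {"slide": [0, -0.1, 5.2], "rot": [0, 0, 0], "jaw": -1}, {"slide": [0, -0.1, 5.2], "rot": [0, 0, 0], "jaw": -1}, {"slide": [0, -0.1, 5.2], "rot": [0, 0, 0], "jaw": -1}])

```text
time_s: 4.83
ee_pos: [0.493, -0.0312, 0.0207]
orientation: [0.601, 0.799, 0.001, 0.001]
force: [0.2, 0.1, -1.4]
opening: 0.522
grasp_force: 31.7
```

Not touching yet, so I'll go down 1 mm more and then release.

Request:
drive_tool(plan=[{"slide": [0, 0, 0.1], "rot": [0, 0, 0], "jaw": -1}, {"slide": [0, 0, 0.1], "rot": [0, 0, 0], "jaw": -1}, {"slide": [0, 0, 0.1], "rot": [0, 0, 0], "jaw": -1}])

```text
time_s: 5.08
ee_pos: [0.4931, -0.0311, 0.0196]
orientation: [0.601, 0.799, 0.001, 0.001]
force: [0.6, -0.1, 7.1]
opening: 0.521
grasp_force: 32.5
```

Request:
drive_tool(plan=[{"slide": [0, 0, 0], "rot": [0, 0, 0], "jaw": 0.4}, {"slide": [0, 0, 0], "rot": [0, 0, 0], "jaw": 0.4}, {"slide": [0, 0, 0], "rot": [0, 0, 0], "jaw": 0.4}, {"slide": [0, 0, 0], "rot": [0, 0, 0], "jaw": 0.4}, {"slide": [0, 0, -2], "rot": [0, 0, 0], "jaw": 0.4}, {"slide": [0, 0, -5], "rot": [0, 0, 0], "jaw": 0.4}, {"slide": [0, 0, -8], "rot": [0, 0, 0], "jaw": 0.4}, {"slide": [0, 0, -11], "rot": [0, 0, 0], "jaw": 0.4}, {"slide": [0, 0, -11], "rot": [0, 0, 0], "jaw": 0.4}, {"slide": [0, 0, -11], "rot": [0, 0, 0], "jaw": 0.4}])

```text
time_s: 5.92
ee_pos: [0.493, -0.0311, 0.13]
orientation: [0.601, 0.799, 0.001, 0.002]
force: [0.6, 0.3, -0.9]
opening: 0.698
grasp_force: 0.0
```

Run:
```python
from h import *
s=sense();print(s["ee_pos"]);c=cal("wrist")
w=viewer.grab_frame("wrist");np.save("w4.npy",w);np.savez("w4c.npz",K=c[0],T=c[1]);save("pics/w4.png",cv2.resize(w,(800,600),interpolation=cv2.INTER_CUBIC))
```

```text
[ 0.49301915 -0.03108676  0.1299716 ]
```

View pics/w4.png

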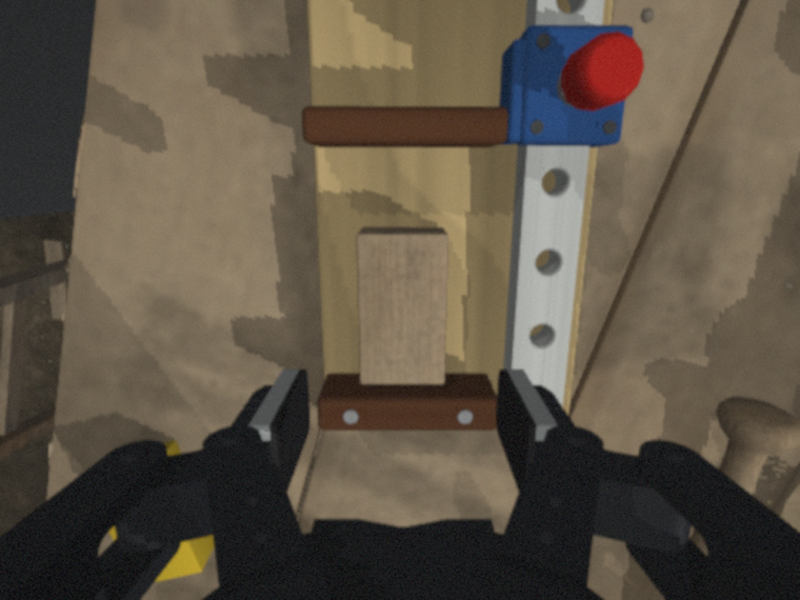

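The blank lies flat in the bay at (402,307), square to the rail, and the gripper has let go. The knob is at about (602,72). I'll triangulate it from the red masks.

Run:
```python
from h import *
def red(im):
    h=cv2.cvtColor(im,cv2.COLOR_RGB2HSV);m=cv2.inRange(h,(0,190,90),(6,255,255))|cv2.inRange(h,(174,190,90),(180,255,255))
    n,l,s,c=cv2.connectedComponentsWithStats(m);return [(s[i],c[i].round(2)) for i in np.argsort(-s[1:,4])[:3]+1]
z=np.load("w4c.npz");cw=(z["K"],z["T"]);ct=cal("top")
a=red(np.load("w4.npy"));b=[q for q in red(np.load("top.npy")) if abs(q[1][0]-244)<6]
print(a,b)
p,e=tri(a[0][1],cw,b[0][1],ct);print(p,e,onz(a[0][1],cw,.077),onz(b[0][1],ct,.081))
u=lambda p:np.array(p)*.7
H=[onz(u(q),cw,.032)[:2] for q in((556,181),(548,262),(542,335))]
d=H[0]-H[2];n=d/np.linalg.norm(d);print("holes",H,np.linalg.norm(d),"yaw",np.degrees(np.arctan2(-d[0],d[1])))
print("knob pred from holes",H[1]+2*.04*n, H[0]+.04*n, H[2]+.12*n)
```

```text
[(array([ 404,   23,   46,   53, 1691], dtype=int32), array([426.54,  47.5 ]))] [(array([240, 212,   8,   8,  44], dtype=int32), array([243.07, 215.59]))]
[0.53368068 0.08861983 0.09143055] 0.0008578693728072526 [0.53816813 0.09320988 0.077     ] [0.53519547 0.08923747 0.081     ]
holes [array([0.54761785, 0.05225675]), array([0.5582058 , 0.01332914]), array([ 0.56925895, -0.02482909])] 0.0800660038991077 yaw 15.681568670370378
knob pred from holes [0.53658254 0.09035144] [0.53680622 0.0907679 ] [0.53682406 0.09070436]
```

Request:
drive_tool(plan=[{"slide": [3, 2, 0], "rot": [0, 0, 0], "jaw": 0.4}, {"slide": [6, 4.3, 0], "rot": [0, 0, 0], "jaw": 0.4}, {"slide": [9, 6.4, 0], "rot": [0, 0, 0], "jaw": 0.4}, {"slide": [10.45, 7.5, 0], "rot": [0, 0, 0], "jaw": 0.4}, {"slide": [10.45, 7.5, 0], "rot": [0, 0, 0], "jaw": 0.4}, {"slide": [10.45, 7.5, 0], "rot": [0, 0, 0], "jaw": 0.4}, {"slide": [10.45, 7.5, 2.5], "rot": [0, 0, 0], "jaw": 0.4}, {"slide": [10.45, 7.5, 5], "rot": [0, 0, 0], "jaw": 0.4}, {"slide": [10.45, 7.5, 6.7], "rot": [0, 0, 0], "jaw": 0.4}, {"slide": [10.45, 7.5, 7.2], "rot": [0, 0, 0], "jaw": 0.4}, {"slide": [10.45, 7.5, 7.2], "rot": [0, 0, 0], "jaw": 0.4}, {"slide": [10.45, 7.5, 7.2], "rot": [0, 0, 0], "jaw": 0.4}])

```text
time_s: 6.97
ee_pos: [0.5352, 0.0895, 0.0567]
orientation: [0.601, 0.799, -0.0, 0.0]
force: [0.3, 0.3, 0.4]
opening: 0.7
grasp_force: 0.0
```

Run:
```python
from h import *
s=sense();print(s["ee_pos"],s["force"])
w=viewer.grab_frame("wrist");save("pics/w5.png",cv2.resize(w,(800,600),interpolation=cv2.INTER_CUBIC))
```

```text
[0.53524219 0.08949994 0.05672765] [0.32635806 0.25162438 0.44239986]
```

View pics/w5.png

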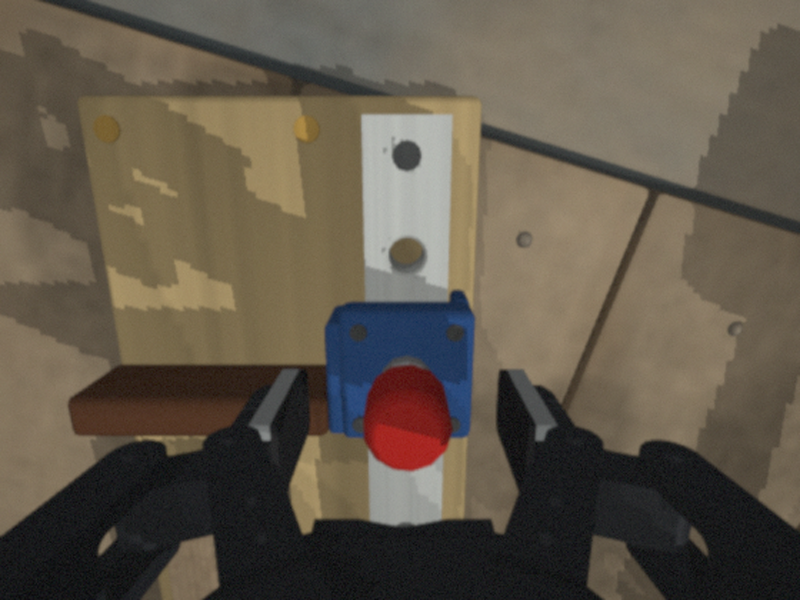

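The knob (407,418) is centred between the pads, with the fingers clear of the jaw and carriage. Gripping.

Request:
drive_tool(plan=[{"slide": [0, 0, 0], "rot": [0, 0, 0], "jaw": 0}, {"slide": [0, 0, 0], "rot": [0, 0, 0], "jaw": -0.5}, {"slide": [0, 0, 0], "rot": [0, 0, 0], "jaw": -1}, {"slide": [0, 0, 0], "rot": [0, 0, 0], "jaw": -1}, {"slide": [0, 0, 0], "rot": [0, 0, 0], "jaw": -1}, {"slide": [0, 0, 0], "rot": [0, 0, 0], "jaw": -1}, {"slide": [0, 0, 0], "rot": [0, 0, 0], "jaw": -1}, {"slide": [0, 0, 0], "rot": [0, 0, 0], "jaw": -1}], grip_force=60)

```text
time_s: 7.68
ee_pos: [0.5362, 0.0904, 0.0575]
orientation: [0.601, 0.799, 0.001, 0.001]
force: [1.6, 1.5, 6.0]
opening: 0.271
grasp_force: 59.0
```

Request:
drive_tool(plan=[{"slide": [0, 0, -0.5], "rot": [0, 0, 0], "jaw": -1}, {"slide": [0, 0, -1.0], "rot": [0, 0, 0], "jaw": -1}, {"slide": [0, 0, -1.5], "rot": [0, 0, 0], "jaw": -1}, {"slide": [0, 0, -1.5], "rot": [0, 0, 0], "jaw": -1}, {"slide": [0, 0, -1.5], "rot": [0, 0, 0], "jaw": -1}])

```text
time_s: 8.1
ee_pos: [0.536, 0.0903, 0.0708]
orientation: [0.601, 0.799, 0.001, 0.001]
force: [10.0, 2.3, -6.6]
opening: 0.266
grasp_force: 59.3
```

Request:
drive_tool(plan=[{"slide": [0, 0.1, -0.2], "rot": [0, 0, 0], "jaw": -1}, {"slide": [0, 0.1, -0.2], "rot": [0, 0, 0], "jaw": -1}, {"slide": [-0.7, 0.1, -0.2], "rot": [0, 0, 0], "jaw": -1}, {"slide": [-1.5, 0.1, -0.2], "rot": [0, 0, 0], "jaw": -1}, {"slide": [-2.3, 0.1, -0.2], "rot": [0, 0, 0], "jaw": -1}, {"slide": [-3.1, 0.1, -0.2], "rot": [0, 0, 0], "jaw": -1}, {"slide": [-3.7, 0.1, -0.2], "rot": [0, 0, 0], "jaw": -1}, {"slide": [-4.0, 0.1, -0.2], "rot": [0, 0, 0], "jaw": -1}, {"slide": [-4.0, 0.1, -0.2], "rot": [0, 0, 0], "jaw": -1}, {"slide": [-4.0, 0.1, -0.2], "rot": [0, 0, 0], "jaw": -1}, {"slide": [-4.0, 0.1, -0.2], "rot": [0, 0, 0], "jaw": -1}])

```text
time_s: 9.02
ee_pos: [0.5471, 0.0519, 0.0718]
orientation: [0.601, 0.799, -0.0, -0.0]
force: [6.8, 0.2, -7.8]
opening: 0.268
grasp_force: 59.3
```

Run:
```python
from h import *
s=sense();d=s["ee_pos"]-np.array([.5361,.0904,.0575]);th=np.radians(15.9)
print(s["ee_pos"],s["force"],"along jig x,y",d[0]*np.cos(th)+d[1]*np.sin(th),-d[0]*np.sin(th)+d[1]*np.cos(th),"up",d[2])
save("pics/w6.png",viewer.grab_frame("wrist"))
```

```text
[0.54706498 0.0519254  0.07178595] [ 6.78632401  0.23001203 -7.77522797] along jig x,y 5.00502690770066e-06 -0.040006573660020334 up 0.014285950154698142
```

View pics/w6.png

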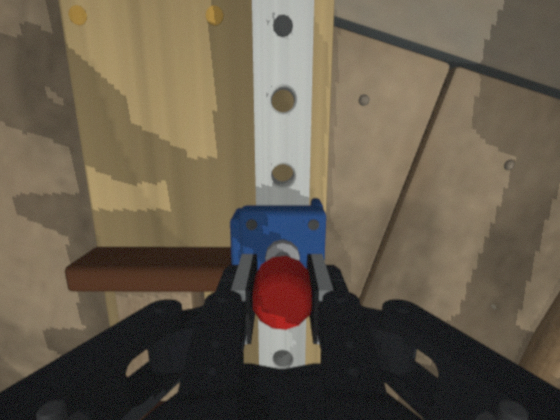

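The carriage moved 40 mm: three holes now show behind it at rows 25, 99 and 173, and the knob is still gripped at (283,293). Lowering the pin.

Request:
drive_tool(plan=[{"slide": [0, 0, 0.3], "rot": [0, 0, 0], "jaw": -1}, {"slide": [0, 0, 0.6], "rot": [0, 0, 0], "jaw": -1}, {"slide": [0, 0, 0.9], "rot": [0, 0, 0], "jaw": -1}, {"slide": [0, 0, 1.2], "rot": [0, 0, 0], "jaw": -1}, {"slide": [0, 0, 1.5], "rot": [0, 0, 0], "jaw": -1}, {"slide": [0, 0, 1.7], "rot": [0, 0, 0], "jaw": -1}, {"slide": [0, 0, 1.7], "rot": [0, 0, 0], "jaw": -1}, {"slide": [0, 0, 1.7], "rot": [0, 0, 0], "jaw": -1}, {"slide": [0, 0, 1.7], "rot": [0, 0, 0], "jaw": -1}])

```text
time_s: 9.82
ee_pos: [0.5473, 0.0519, 0.0575]
orientation: [0.601, 0.799, -0.0, 0.0]
force: [-2.2, -1.1, 7.8]
opening: 0.268
grasp_force: 60.8
```

Run:
```python
from h import *
a=viewer.grab_frame("top")[180:310,200:430];b=viewer.grab_frame("wrist")
a=cv2.resize(a,(500,283),interpolation=cv2.INTER_CUBIC)
save("pics/f.png",np.vstack([a,cv2.resize(b,(500,315))]))
print(sense()["force"],sense()["ee_pos"])
```

```text
[-2.75665028 -1.62921135  8.02861087] [0.54733799 0.05194277 0.05752233]
```

View pics/f.png

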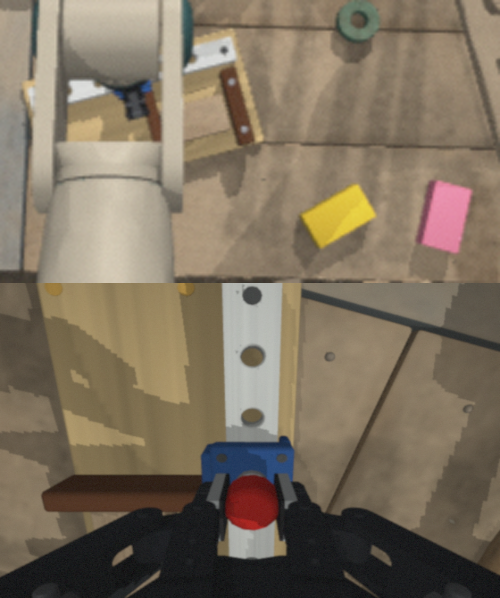

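The top view shows the blank between the jaw (155,115) and the end stop (238,105), with the bystanders where they were. The wrist view shows the knob gripped and back at its home height. Handing in.

```bash
python3 -c "
from rig import order
print(order.finish_job())"
```

```text
the job is handed in; nothing more can be done
None
```

The job is handed in: the blank lies flat in the bay between the jaw and the end stop, the carriage is one hole (40 mm) along, the knob is back at its pin-home height and still gripped, and no other loose things were touched.

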